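# Rock the stop levers and collar the loose one

### The arm

A 6-joint arm with a two-finger parallel gripper is mounted at the origin on the work surface. World frame = base frame: x ahead of the robot, y to its left, z up, the work surface at z = 0. Lengths are in mm, angles in rad, forces in N, time in s.
With the tool pointing down it reaches from about 350 to 875 mm from the base axis. Payload 4.2 kg.
Tool frame: the origin (TCP) lies at the very end of the fingers, on their centre line; the grasp point (between the pads) lies 19 mm behind it (arm.grasp_offset is the distance from the TCP to the grasp point, in mm); z points along the fingers, y is the direction in which the jaws open and shut (so a half turn about z gives the same grasp; the last joint's range is limited). The gripper opens to 85 mm and grips with 20 to 120 N. Pads are 22 mm wide; open, the fingers measure 114 mm over their backs; the gripper's body (76 mm by 85 mm) begins 54 mm behind the grasp point. The pads swing forward as they close: fully open they stand 13 mm farther back than shut.
Start: joints at [-0.873, 0.385, 0.008, 0, -1.194, -0.259], TCP at [265.545, -565.76, 231.312] pointing down, gripper open.
Joint ranges: [-3.14, 3.14], [-1.21, 2.06], [-1.07, 1.41], [-3.16, 2.05], [-2.99, -0.16], [-3.1, 3.1]. Speed limits (rad/s): [2.79, 2.79, 3.14, 3.14, 3.14, 3.14].

### API

Orientations are given as a unit quaternion [x, y, z, w].
In Python, from bench import arm gives the robot as it stands.
- The arm moves only by the tool arm_command, never from a script. Its argument "commands" is one flat list of numbers, 4 for each row, row after row: the shift along the tool's x, y, z in m, then the turn about the tool's z in degrees. In form: [tx, ty, tz, roll, tx, ty, tz, roll, ...]. A call has exactly 5 rows; each row shifts and turns the pose as measured when the row begins, along the tool's axes as they then stand; what a row does not reach is not made up. A row lasts 1/10 s, in which the tool goes at most 50 mm and 8.59 degrees, less where a joint would pass 70% of its speed; a pose out of reach is approached as far as the arm can. A call with a gripper value outside its range is refused whole. "jaw" is the opening, from 0 (shut) to 1 (fully open), set as the call begins (left out, the last holds). The fingers move at their own pace and stop on an object; the grip force is fixed at half the most. Time passes only in rows, so rows that do not move let the fingers close, or fill a call up. It gives the time, the measured TCP pose, the force and the opening at its end, in the units of the state.
- arm.read_state(): the state, without advancing time (a new reading comes with each control period).
- arm.get_image(name): name is "scene" or "top" or "wrist"; returns the picture (420x560x3 uint8, red, green, blue); there is no depth.
- arm.camera_info(name): a dict with "camera_matrix" (3x3 intrinsics, pixels), "k1" (the pictures are not rectified: a ray, as slopes to the right and down, at radius r is drawn at 1 + k1 r^2 times it, then the intrinsics apply), "world_from_camera" (4x4, takes a point from camera to world coordinates). Camera axes: x right, y down, z forward; pixel columns grow to the right and rows downward; lengths in mm; the calibration is good to about 2 mm. A picture is of the moment at which its call begins: read the wrist's pose just before it. camera_info takes no time and is no camera call; for the wrist camera it gives the pose at the moment of the call.
- arm.job_done(): hands the job in, once; it reports no verdict.
Trained networks look in the newest picture that a camera, given by its name, has taken for a name from the list of things; names that differ only in an ending like _2 or _b are one class to them, and where a whole thing is asked for, a point or a joint stands for the part that bears it (a point fixed in the world has none). Each returns a list of dicts, best first, with "confidence" (0 to 1); they miss things now and then, are a little off and sometimes report something else, mostly with a low value. They report only what shows in the picture. A call takes as long as a camera call. They do not tell look-alikes from the thing itself.
- arm.regions_of(camera, target): "mask" (420x560 bool, what is visible of it).
- arm.place_of(camera, target): "centre" ([x, y, z] in mm, in the coordinates of the camera as it stood for that picture, good to about 4 mm: a listed point, or the origin of a listed thing).
The state is a dict: "clock": time; "joints": joint angles; "joint_vel": joint speeds; "joint_efforts": joint torques, N m; "position": TCP position; "ee_rot": TCP orientation; "contact_force": force on the tool from outside, world axes, zero at the start; "wrist_torque": the same for the moment, N m; "gripper_width": finger opening in mm.
Only numpy, scipy, OpenCV 4.12 (cv2) and the standard library are available. Lean on these libraries where they do the work, as an engineer would, in place of code of your own. Each camera call takes 0.05 s, during which the arm holds its last target.

### The job

One of the three bolted-down stop levers has a worn pivot: find it by rocking levers gently, first to the robot's left and then to its right through whatever play there is, with 5 N or so and never more than about 8 N, so that none is strained. Leave the loose lever leaning at the right-hand end of its play and slip the pipe collar over it, down onto that bracket's ears. Never put the collar on a sound lever, and leave the other things on the table alone.

Things in the scene. Friction and masses are not known exactly. Their poses are not given: they have to be found in the camera images.
- stop_a: one of three identical-looking steel stop brackets bolted to the table (cannot move): base plate 100 x 100 x 8 mm, bolt heads to 13 mm high; two ears (8 x 56 mm, tops at z 50 mm) at the lever's -x and +x sides; between them an upright lever, 20 x 20 mm square tube, on a cross bolt along x at z 30 mm. Origin: centre of the underside, z up
- stop_b: second bracket, same build as stop_a. Each bracket's y axis points roughly to the robot's left (yaw within 0.35 rad); its lever rocks along that y. The ears' inner faces lie 13 mm, their outer faces 21 mm, bolt heads' ends 28 mm from the lever's centre along x
- stop_c: third bracket, same build as stop_a. Exactly one of the three levers is loose; it cannot be seen which, and it may stand at any of the three places
- a_top (a point): centre of the top face of stop_a's lever, about 150 mm above the table, 120 mm above the pivot. Any lever may start up to 0.04 rad (5 mm at its top) off upright; that says nothing about play. A sound lever only gives springily, about 0.2 to 0.3 mm at its top per N pushed near the top, and springs back
- b_top (a point): the same point of stop_b's lever. Whichever lever is the loose one slides stiffly (needs about 2 N near its top, stays where it is left) to about 12 mm either side of upright at its top, then meets the same springy resistance as a sound one
- c_top (a point): the same point of stop_c's lever
- pin_a: the pivot bolt of stop_a, 30 mm above the table, origin on its axis; it turns about its x with the lever's play but not with the lever's springing, so the lever's top lies on its z axis unless the lever is being flexed
- pin_b: the pivot bolt of stop_b, 30 mm above the table, origin on its axis; it turns about its x with the lever's play but not with the lever's springing, so the lever's top lies on its z axis unless the lever is being flexed
- pin_c: the pivot bolt of stop_c, 30 mm above the table, origin on its axis; it turns about its x with the lever's play but not with the lever's springing, so the lever's top lies on its z axis unless the lever is being flexed
- collar: plain steel pipe offcut standing on end: outside diameter 60 mm, bore 46 mm, height 40 mm, about 0.33 kg. Origin: centre of its underside; z along the bore. It goes over a lever and drops onto the tops of the ears (50 mm above the table), the lever sticking up through it.
- hammer: bystander: hammer lying on the table, about 300 mm long; origin near its middle; leave alone.
- clamp: bystander: C-clamp lying flat, about 90 x 200 mm, 20 mm high; origin on its underside inside the frame; leave alone.
- angle: bystander: piece of angle steel 140 x 40 x 40 mm; origin at its underside's centre; leave alone.
- offcut: bystander: flat steel offcut 70 x 50 x 12 mm; origin at its underside's centre; leave alone.
Mind the look-alikes: they are no part of the job. Of the things that look like the collar, take the one that is nearest to the robot's base at the start.

How it is judged (in metres and radians):
On the way, in this order (a step that is already met when the one before it is completed fails the run):
1. a loose lever has been rocked to the left end of its play ((y of a_top in the frame of stop_a above 0.009 m or y of b_top in the frame of stop_b above 0.009 m or y of c_top in the frame of stop_c above 0.009 m)), for 0.05 s.
2. and then to the right end of its play ((y of a_top in the frame of stop_a below -0.009 m or y of b_top in the frame of stop_b below -0.009 m or y of c_top in the frame of stop_c below -0.009 m)), for 0.05 s.
At the end, for the whole second after the job is handed in: The loose lever leans right, its top at least 9 mm off upright, and the collar is around it, within 20 mm of the bracket's centre, its underside on the ears (44 to 56 mm above the table), upright within 0.1 rad and at rest (((y of a_top in the frame of stop_a below -0.009 m and horizontal distance between collar and stop_a below 0.02 m) or (y of b_top in the frame of stop_b below -0.009 m and horizontal distance between collar and stop_b below 0.02 m) or (y of c_top in the frame of stop_c below -0.009 m and horizontal distance between collar and stop_c below 0.02 m)) and height (world z) of collar between 0.044 and 0.056 m and angle between collar's own z axis and vertical below 0.1 rad and linear speed of collar below 0.02 m/s); the robot touches nothing.
It fails at once if a lever is strained: flexed more than 3 mm at its top beyond its play (10 to 12 N near the top) (y of a_top in the frame of pin_a above 0.003 m or y of a_top in the frame of pin_a below -0.003 m or y of b_top in the frame of pin_b above 0.003 m or y of b_top in the frame of pin_b below -0.003 m or y of c_top in the frame of pin_c above 0.003 m or y of c_top in the frame of pin_c below -0.003 m).
It fails at once if the collar is put over a lever that does not lean right through its play, that is, a sound one ((horizontal distance between collar and a_top below 0.022 m and height (world z) of collar below 0.14 m and y of a_top in the frame of stop_a above -0.0055 m) or (horizontal distance between collar and b_top below 0.022 m and height (world z) of collar below 0.14 m and y of b_top in the frame of stop_b above -0.0055 m) or (horizontal distance between collar and c_top below 0.022 m and height (world z) of collar below 0.14 m and y of c_top in the frame of stop_c above -0.0055 m)).
It fails at once if a bystander is moved more than 30 mm (distance of any of hammer, clamp, angle, offcut from where it was at the start of the episode above 0.03 m).
It also fails if it takes over 64 s, if anything falls off the work surface, if the arm or the gripper's body presses on something with over 40 N, if the wrist force passes 120 N, or if a joint passes its speed limit or range.

## Working session

There is one attempt and no reset: what is moved stays moved. The work goes in short steps, Python scripts to look and compute and a tool call to move; the robot and the scene stay as the last step left them, time stands still between calls to the robot, and variables do not carry over. Pictures are saved under pics/ and viewed, and the job is handed in when it is done.

Besides the shell and the picture viewer there is one more tool, called after "Request:" as name(argument=value, ...) on one line, values as JSON. arm_command: Moves the arm, as the interface text tells. Its arguments: {"type":"object","properties":{"commands":{"type":"array"},"jaw":{"type":"number"}},"required":["commands"]}

```bash
ls; mkdir -p pics
python3 - <<'E'
from bench import arm
import cv2,numpy as np
s=arm.read_state();print(s)
print(arm.grasp_offset)
for n in ["scene","top"]:
    im=arm.get_image(n);cv2.imwrite(f"pics/{n}0.png",im[:,:,::-1])
    ci=arm.camera_info(n);print(n,ci)
    for t in ["stop_a","a_top","collar","pin_a"]:
        for d in arm.place_of(n,t):
            c=np.array(list(d["centre"])+[1]);print(n,t,round(d["confidence"],2),(ci["world_from_camera"]@c)[:3].round(1))
print(arm.read_state()["clock"])
E
```

```text
pics
{'clock': 0.0, 'joints': array([-8.73401473e-01,  3.85538031e-01,  6.58590393e-03, -4.69538906e-04,
       -1.19399013e+00, -2.58657412e-01]), 'joint_vel': array([-0.00048753, -0.00031132,  0.00016377, -0.0003749 , -0.00059666,
        0.00022812]), 'joint_efforts': array([ 1.41540615e-03, -3.92289555e+01,  1.88402706e+01,  4.18591797e+00,
       -4.54402354e-03, -1.85053381e-05]), 'position': array([ 265.28342294, -565.24681384,  230.22151334]), 'ee_rot': array([-2.17528842e-01,  9.76053279e-01,  1.05307056e-03, -2.99846488e-04]), 'contact_force': array([-0.04456161,  0.06460515,  0.08023533]), 'wrist_torque': array([-0.01632512, -0.02603818,  0.01045112]), 'gripper_width': 85.50466417573799}
18.700000000000003
scene {'camera_matrix': array([[450.03643898,   0.        , 271.48343898],
       [  0.        , 450.03643898, 207.53322191],
       [  0.        ,   0.        ,   1.        ]]), 'k1': 0.002359918428269186, 'world_from_camera': array([[-6.86830835e-01,  5.96360049e-01, -4.15473340e-01,
         1.07148374e+03],
       [ 7.26776987e-01,  5.57498146e-01, -4.01236873e-01,
 
[... 1087 characters left out ...]
+00],
       [-1.16989525e-02, -6.11842541e-02, -9.98057925e-01,
         1.28783297e+03],
       [ 0.00000000e+00,  0.00000000e+00,  0.00000000e+00,
         1.00000000e+00]])}
top stop_a 0.66 [ 603.3 -237.8    1.8]
top stop_a 0.62 [614.4 204.5   0. ]
top stop_a 0.57 [580.9   7.5   2.4]
top a_top 0.57 [ 604.1 -239.3  147.4]
top collar 0.78 [594.8 413.3   2.7]
top collar 0.69 [447.3  92.3   0.7]
top collar 0.6 [480.6 235.   -2.7]
top collar 0.51 [ 6.061e+02  3.251e+02 -3.000e-01]
top pin_a 0.68 [766.2 111.2   1.9]
top pin_a 0.51 [ 605.9 -237.1   29.4]
top pin_a 0.5 [577.5   1.6  28.9]
top pin_a 0.49 [615.6 202.   30.2]
top pin_a 0.31 [619.  204.9 150.6]
top pin_a 0.21 [576.   -3.2 148.8]
0.5
```

View pics/top0.png

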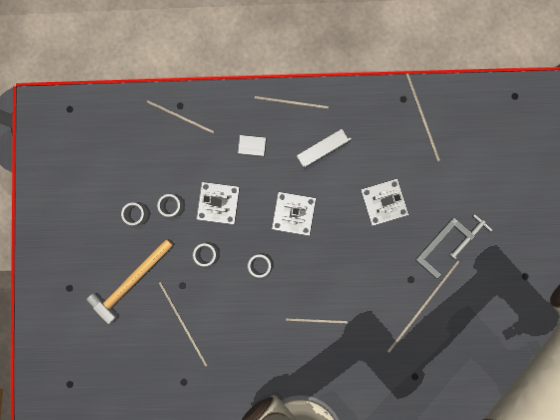

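View pics/scene0.png

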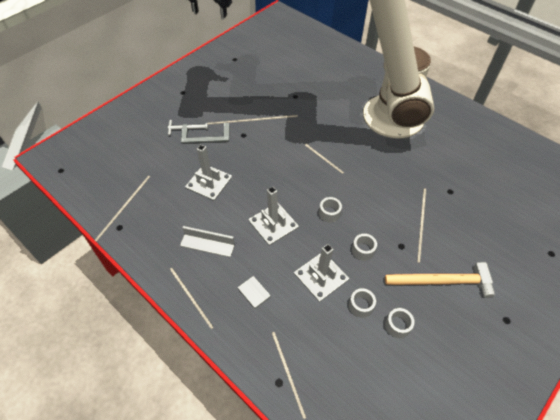

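```bash
cat > h.py <<'E'
from bench import arm
import cv2,numpy as np
from scipy.spatial.transform import Rotation as R
def ray(n,uv,ci=None):
    ci=ci or arm.camera_info(n);K=ci["camera_matrix"];k=ci["k1"]
    p=np.array([(uv[0]-K[0,2])/K[0,0],(uv[1]-K[1,2])/K[1,1]]);q=p.copy()
    for _ in range(10): q=p/(1+k*(q@q))
    T=ci["world_from_camera"];return T[:3,3],T[:3,:3]@np.array([q[0],q[1],1])
def atz(n,uv,z,ci=None):
    o,d=ray(n,uv,ci);return o+d*(z-o[2])/d[2]
def proj(n,X,ci=None):
    ci=ci or arm.camera_info(n);T=ci["world_from_camera"];K=ci["camera_matrix"]
    c=T[:3,:3].T@(np.array(X)-T[:3,3]);q=c[:2]/c[2];q=q*(1+ci["k1"]*(q@q))
    return np.array([K[0,0]*q[0]+K[0,2],K[1,1]*q[1]+K[1,2]])
def st():
    s=arm.read_state();Rm=R.from_quat(s["ee_rot"]).as_matrix()
    print("t",round(s["clock"],2),"pos",s["position"].round(1),"F",s["contact_force"].round(2),"w",round(s["gripper_width"],1),"tx",Rm[:,0].round(3),"ty",Rm[:,1].round(3),"q6",round(s["joints"][5],2))
    return s,Rm
E
python3 - <<'E'
from h import *
im=cv2.imread("pics/top0.png")
g=im.min(axis=2)
for n,(x,y) in dict(L=(218,203),M=(294,214),Rr=(385,202)).items():
    m=np.zeros_like(g);m[y-32:y+32,x-34:x+34]=(g[y-32:y+32,x-34:x+34]>150)
    cn=max(cv2.findContours(m,cv2.RETR_EXTERNAL,cv2.CHAIN_APPROX_NONE)[0],key=cv2.contourArea)
    r=cv2.minAreaRect(cn);b=np.array([atz("top",p,8) for p in cv2.boxPoints(r)])
    e=[b[(i+1)%4]-b[i] for i in range(4)];print(n,r,b.mean(0).round(1),[ (round(np.linalg.norm(v[:2]),1),round(np.degrees(np.arctan2(v[1],v[0])),1)) for v in e])
c=cv2.resize(im[160:290,180:430],None,fx=3.2,fy=3.2,interpolation=cv2.INTER_CUBIC);cv2.imwrite("pics/topc.png",c)
s=cv2.imread("pics/scene0.png");c=cv2.resize(s[130:320,170:420],None,fx=3,fy=3,interpolation=cv2.INTER_CUBIC);cv2.imwrite("pics/scenec.png",c)
E
```

```text
L ((217.65504455566406, 202.5873260498047), (37.79882049560547, 37.73273468017578), 7.594643592834473) [613.9 201.6   8. ] [(np.float64(99.7), np.float64(-8.5)), (np.float64(100.3), np.float64(-99.2)), (np.float64(99.5), np.float64(171.2)), (np.float64(99.8), np.float64(80.9))]
M ((293.267333984375, 213.1495361328125), (38.3649787902832, 37.787296295166016), 9.7824068069458) [580.6   3.1   8. ] [(np.float64(99.4), np.float64(-11.2)), (np.float64(101.0), np.float64(-101.4)), (np.float64(99.3), np.float64(168.5)), (np.float64(100.6), np.float64(78.7))]
Rr ((384.1927185058594, 201.6422119140625), (37.73836135864258, 38.504615783691406), 73.3007583618164) [ 604.2 -236.5    8. ] [(np.float64(101.7), np.float64(-74.9)), (np.float64(99.1), np.float64(-165.7)), (np.float64(101.2), np.float64(105.1)), (np.float64(99.0), np.float64(14.6))]
```

View pics/topc.png

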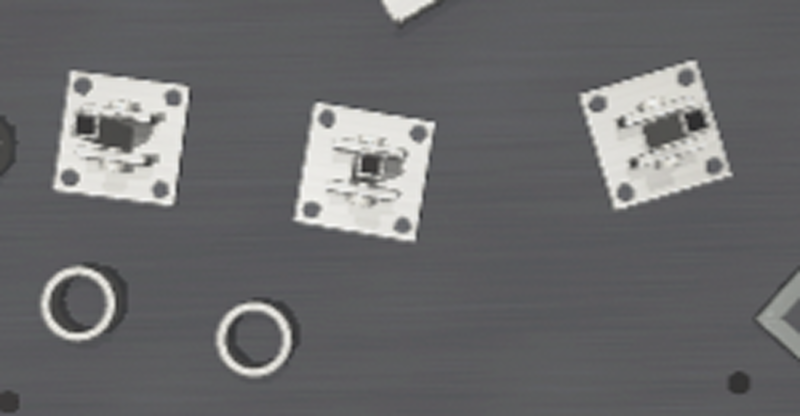

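View pics/scenec.png

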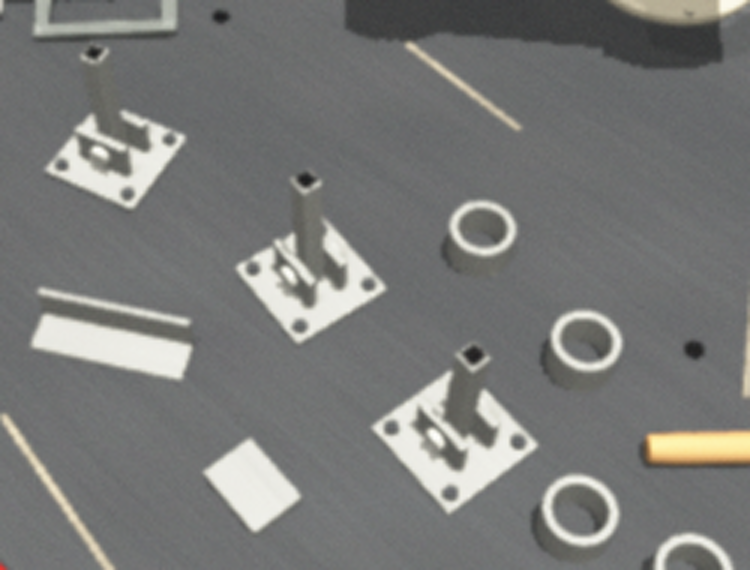

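Run:
```python
from h import *
B=dict(L=([613.9,201.6],-9,(207.2,198.75)),M=([580.6,3.1],-11.3,(295.9,211.25)),R=([604.2,-236.5],15,(397.2,197.5)))
for n,(c,yw,uv) in B.items():
    t=atz("top",uv,150)[:2];y=np.radians(yw);d=t-c
    print(n,t.round(1),"off x,y",round(d@[np.cos(y),np.sin(y)],1),round(d@[-np.sin(y),np.cos(y)],1))
s,Rm=st()
t=np.array([*atz("top",(397.2,197.5),150)[:2],0]);
# jaw axis to lever y
y=np.radians(15);d=np.array([-np.sin(y),np.cos(y),0]);v=Rm.T@d;print("roll",np.degrees(np.arctan2(-v[0],v[1])),"or opp")
print("shift tool",Rm.T@(t-s["position"]))
```

```text
L [613.8 204. ] off x,y -0.4 2.3
M [578.8  -3.2] off x,y -0.6 -6.5
R [ 604.4 -240.7] off x,y -0.9 -4.1
t 0.5 pos [ 265.5 -565.7  231.3] F [ 0.32 -0.34  0.57] w 85.4 tx [-0.905 -0.425 -0.   ] ty [-0.425  0.905  0.   ] q6 -0.26
roll 10.14092751038223 or opp
shift tool [-444.84515493  150.2396192   231.29871477]
```

Request:
arm_command(commands=[-0.044, 0.015, 0, 0, -0.044, 0.015, 0, 0, -0.044, 0.015, 0, 0, -0.044, 0.015, 0, 0, -0.044, 0.015, 0, 0], jaw=0.6)

```text
clock: 1.0
position: [434.4, -404.2, 231.0]
ee_rot: [-0.212, 0.977, -0.001, -0.0]
contact_force: [1.3, -1.3, 0.2]
gripper_width: 51.2
```

Request:
arm_command(commands=[-0.044, 0.015, 0, 0, -0.044, 0.015, 0, 0, -0.044, 0.015, 0, 0, -0.044, 0.015, 0, 0, 0, 0, 0, 0])

```text
clock: 1.5
position: [578.2, -266.7, 231.5]
ee_rot: [-0.215, 0.977, -0.001, 0.001]
contact_force: [-0.3, -0.4, 0.0]
gripper_width: 51.4
```

```bash
cat > to.py <<'E'
from h import *
import sys
def to(x,y,z,yaw=None):
    s,Rm=st();print("shift mm",(Rm.T@(np.array([x,y,z])-s["position"])).round(1))
    if yaw is not None:
        a=np.radians(yaw);v=Rm.T@np.array([-np.sin(a),np.cos(a),0]);r=np.degrees(np.arctan2(-v[0],v[1]));print("roll",round(r,1),"alt",round((r+180)%360-0 if r<0 else r-180,1))
if __name__=="__main__": to(*map(float,sys.argv[1:]))
E
python3 to.py 604.4 -240.7 127 15
```

```text
t 1.5 pos [ 578.2 -266.7  231.5] F [-0.32 -0.44  0.03] w 51.4 tx [-0.908 -0.42  -0.002] ty [-0.42   0.908 -0.003] q6 -0.96
shift mm [-34.5  12.9 104.6]
roll 9.8 alt -170.2
```

Request:
arm_command(commands=[-0.0345, 0.013, 0, 4.9, 0, 0, 0, 4.9, 0, 0, 0.04, 0, 0, 0, 0.035, 0, 0, 0, 0, 0])

```text
clock: 2.0
position: [607.5, -238.2, 156.3]
ee_rot: [-0.129, 0.992, -0.002, 0.003]
contact_force: [-1.2, 0.4, -0.2]
gripper_width: 51.5
```

```bash
python3 to.py 604.4 -240.7 127 15
```

```text
t 2.0 pos [ 607.5 -238.2  156.3] F [-1.16  0.42 -0.16] w 51.5 tx [-0.967 -0.255 -0.006] ty [-0.255  0.967 -0.005] q6 -1.19
shift mm [ 3.8 -1.5 29.3]
roll -0.2 alt 179.8
```

Request:
arm_command(commands=[0.004, -0.0015, 0.015, 0, 0, 0, 0.0135, 0, 0, 0.004, 0, 0, 0, 0.003, 0, 0, 0, 0, 0, 0])

```text
clock: 2.5
position: [604.9, -235.7, 132.8]
ee_rot: [-0.129, 0.992, -0.004, 0.007]
contact_force: [0.0, -0.2, 0.5]
gripper_width: 51.1
```

```bash
cat > p.py <<'E'
from h import *
import sys
a=np.radians(float(sys.argv[3]));ex=np.array([np.cos(a),np.sin(a)]);ey=np.array([-ex[1],ex[0]]);c=np.array([float(sys.argv[1]),float(sys.argv[2])])
s,Rm=st();d=s["position"][:2]-c;print("brk x,y",round(d@ex,2),round(d@ey,2),"Fx,Fy",round(s["contact_force"][:2]@ex,2),round(s["contact_force"][:2]@ey,2))
E
python3 p.py 604.2 -236.5 15
python3 - <<'E'
from h import *
im=arm.get_image("wrist");cv2.imwrite("pics/w1.png",im[:,:,::-1])
E
```

```text
t 2.5 pos [ 604.9 -235.7  132.8] F [ 0.02 -0.17  0.55] w 51.1 tx [-0.967 -0.256 -0.012] ty [-0.256  0.967 -0.01 ] q6 -1.2
brk x,y 0.9 0.62 Fx,Fy -0.02 -0.17
```

View pics/w1.png

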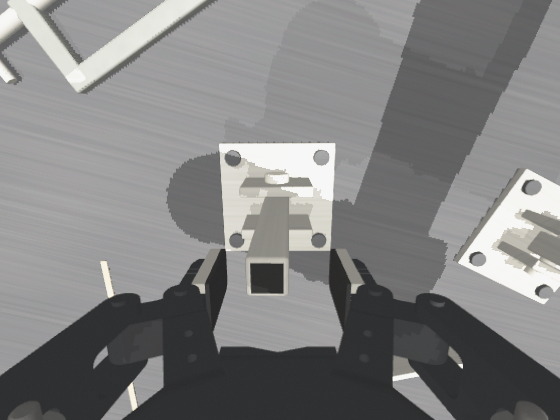

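Request:
arm_command(commands=[0, 0.003, 0.007, 0, 0, 0.003, 0, 0, 0, 0.002, 0, 0, 0, 0.0, 0, 0, 0, 0, 0, 0])

```text
clock: 3.05
position: [604.1, -227.4, 127.6]
ee_rot: [-0.129, 0.992, -0.005, 0.009]
contact_force: [0.7, -0.0, -0.0]
gripper_width: 51.2
```

```bash
python3 p.py 604.2 -236.5 15
```

```text
t 3.05 pos [ 604.1 -227.4  127.6] F [ 0.68 -0.04 -0.01] w 51.2 tx [-0.966 -0.257 -0.016] ty [-0.256  0.966 -0.012] q6 -1.21
brk x,y 2.24 8.87 Fx,Fy 0.65 -0.22
```

Request:
arm_command(commands=[0, 0.0005, 0, 0, 0, 0.0005, 0, 0, 0, 0.0005, 0, 0, 0, 0.0, 0, 0, 0, 0, 0, 0])

```text
clock: 3.55
position: [603.8, -226.0, 127.6]
ee_rot: [-0.129, 0.992, -0.005, 0.009]
contact_force: [0.0, -0.3, 0.3]
gripper_width: 51.4
```

```bash
python3 p.py 604.2 -236.5 15
```

```text
t 3.55 pos [ 603.8 -226.   127.6] F [ 0.03 -0.29  0.31] w 51.4 tx [-0.966 -0.256 -0.016] ty [-0.256  0.967 -0.012] q6 -1.21
brk x,y 2.33 10.24 Fx,Fy -0.05 -0.29
```

Request:
arm_command(commands=[0, 0.0005, 0, 0, 0, 0.0005, 0, 0, 0, 0.0005, 0, 0, 0, 0.0, 0, 0, 0, 0, 0, 0])

```text
clock: 4.05
position: [603.5, -225.0, 127.6]
ee_rot: [-0.129, 0.992, -0.005, 0.009]
contact_force: [-1.0, -0.9, -0.2]
gripper_width: 51.2
```

```bash
python3 p.py 604.2 -236.5 15
```

```text
t 4.05 pos [ 603.5 -225.   127.6] F [-0.98 -0.91 -0.2 ] w 51.2 tx [-0.966 -0.256 -0.016] ty [-0.256  0.967 -0.013] q6 -1.21
brk x,y 2.3 11.31 Fx,Fy -1.18 -0.62
```

Request:
arm_command(commands=[0, 0.0005, 0, 0, 0, 0.0005, 0, 0, 0, 0.0005, 0, 0, 0, 0.0, 0, 0, 0, 0, 0, 0])

```text
clock: 4.55
position: [603.4, -224.5, 127.6]
ee_rot: [-0.129, 0.992, -0.006, 0.009]
contact_force: [0.8, -2.8, -1.3]
gripper_width: 51.6
```

```bash
python3 p.py 604.2 -236.5 15
```

```text
t 4.55 pos [ 603.4 -224.5  127.6] F [ 0.77 -2.8  -1.3 ] w 51.6 tx [-0.967 -0.256 -0.016] ty [-0.256  0.967 -0.015] q6 -1.22
brk x,y 2.31 11.76 Fx,Fy 0.02 -2.91
```

Request:
arm_command(commands=[0, 0.0005, 0, 0, 0, 0.0005, 0, 0, 0, 0.0005, 0, 0, 0, 0.0, 0, 0, 0, 0.0, 0, 0])

```text
clock: 5.05
position: [603.3, -224.1, 127.6]
ee_rot: [-0.129, 0.992, -0.007, 0.009]
contact_force: [0.0, -2.9, -1.6]
gripper_width: 51.1
```

```bash
python3 p.py 604.2 -236.5 15
```

```text
t 5.05 pos [ 603.3 -224.1  127.6] F [ 0.01 -2.93 -1.57] w 51.1 tx [-0.967 -0.256 -0.017] ty [-0.256  0.967 -0.016] q6 -1.22
brk x,y 2.33 12.23 Fx,Fy -0.75 -2.83
```

Request:
arm_command(commands=[0, 0.0008, 0, 0, 0, 0.0008, 0, 0, 0, 0.0008, 0, 0, 0, 0.0008, 0, 0, 0, 0.0008, 0, 0])

```text
clock: 5.55
position: [603.1, -223.0, 127.6]
ee_rot: [-0.129, 0.992, -0.009, 0.01]
contact_force: [0.7, -8.0, -3.5]
gripper_width: 51.2
```

```bash
python3 p.py 604.2 -236.5 15
```

```text
t 5.55 pos [ 603.1 -223.   127.6] F [ 0.74 -7.97 -3.53] w 51.2 tx [-0.967 -0.256 -0.018] ty [-0.256  0.967 -0.021] q6 -1.22
brk x,y 2.43 13.36 Fx,Fy -1.35 -7.89
```

Request:
arm_command(commands=[0, -0.006, 0, 0, 0, -0.006, -0.02, 0, 0, 0, -0.045, 0, 0, 0.04, 0, 6, 0, 0.045, 0, 6])

```text
clock: 6.05
position: [586.5, -150.0, 191.6]
ee_rot: [-0.017, 1.0, -0.005, 0.008]
contact_force: [0.9, 1.1, -0.7]
gripper_width: 51.9
```

```bash
python3 to.py 578.8 -3.2 127 -11.3
```

```text
t 6.05 pos [ 586.5 -150.   191.6] F [ 0.88  1.14 -0.66] w 51.9 tx [-0.999 -0.035 -0.016] ty [-0.035  0.999 -0.01 ] q6 -1.56
shift mm [  3.6 147.6  63.1]
roll 13.3 alt -166.7
```

Request:
arm_command(commands=[0.001, 0.05, 0, 0, 0.001, 0.05, 0, 0, 0.001, 0.047, 0, 6.6, 0, 0, 0, 6.6, 0, 0, 0, 0])

```text
clock: 6.55
position: [575.8, 7.9, 192.6]
ee_rot: [0.1, 0.995, -0.0, 0.008]
contact_force: [0.0, 0.3, 0.7]
gripper_width: 51.5
```

```bash
python3 to.py 578.8 -3.2 127 -11.3
```

```text
t 6.55 pos [575.8   7.9 192.6] F [0.03 0.3  0.69] w 51.5 tx [-0.98   0.198 -0.016] ty [0.198 0.98  0.001] q6 -2.07
shift mm [ -4.1 -10.4  65.6]
roll -0.1 alt 179.9
```

Request:
arm_command(commands=[-0.004, -0.003, 0.03, 0, 0, 0, 0.033, 0, 0, 0, 0, 0, 0, 0.003, 0.002, 0, 0, 0.0, 0, 0])

```text
clock: 7.05
position: [582.2, 7.2, 129.6]
ee_rot: [0.095, 0.995, 0.001, 0.01]
contact_force: [-0.9, 0.8, 0.4]
gripper_width: 51.4
```

```bash
python3 p.py 580.6 3.1 -11.3
python3 - <<'E'
from h import *
im=arm.get_image("wrist");cv2.imwrite("pics/w2.png",im[:,:,::-1])
E
```

```text
t 7.05 pos [582.2   7.2 129.6] F [-0.93  0.82  0.4 ] w 51.4 tx [-0.982  0.19  -0.019] ty [0.19  0.982 0.004] q6 -2.06
brk x,y 0.78 4.3 Fx,Fy -1.07 0.62
```

View pics/w2.png

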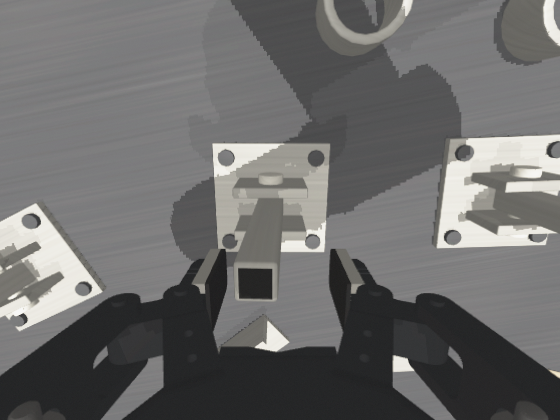

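Request:
arm_command(commands=[0, 0.0015, 0, 0, 0, 0.001, 0, 0, 0, 0.0008, 0, 0, 0, 0.0008, 0, 0, 0, 0.0, 0, 0])

```text
clock: 7.6
position: [585.5, 11.7, 134.5]
ee_rot: [0.095, 0.995, 0.002, 0.014]
contact_force: [-0.9, 0.3, 0.3]
gripper_width: 51.2
```

```bash
python3 p.py 580.6 3.1 -11.3
```

```text
t 7.6 pos [585.5  11.7 134.5] F [-0.94  0.31  0.26] w 51.2 tx [-0.982  0.189 -0.027] ty [0.189 0.982 0.007] q6 -2.07
brk x,y 3.15 9.41 Fx,Fy -0.98 0.12
```

Request:
arm_command(commands=[0, 0.0007, 0, 0, 0, 0.0007, 0, 0, 0, 0.0007, 0, 0, 0, 0.0007, 0, 0, 0, 0.0007, 0, 0])

```text
clock: 8.1
position: [585.9, 14.3, 134.7]
ee_rot: [0.095, 0.995, 0.001, 0.014]
contact_force: [-0.4, -1.2, 1.3]
gripper_width: 51.5
```

```bash
python3 p.py 580.6 3.1 -11.3
```

```text
t 8.1 pos [585.9  14.3 134.7] F [-0.39 -1.23  1.26] w 51.5 tx [-0.982  0.189 -0.027] ty [0.189 0.982 0.006] q6 -2.07
brk x,y 3.01 12.04 Fx,Fy -0.14 -1.28
```

Request:
arm_command(commands=[0, 0.0007, 0, 0, 0, 0.0007, 0, 0, 0, 0.0007, 0, 0, 0, 0.0007, 0, 0, 0, 0.0007, 0, 0])

```text
clock: 8.6
position: [586.7, 17.7, 135.0]
ee_rot: [0.095, 0.995, 0.001, 0.014]
contact_force: [-0.1, -2.4, 2.6]
gripper_width: 51.1
```

```bash
python3 p.py 580.6 3.1 -11.3
```

```text
t 8.6 pos [586.7  17.7 135. ] F [-0.1  -2.44  2.58] w 51.1 tx [-0.982  0.189 -0.027] ty [0.189 0.982 0.005] q6 -2.08
brk x,y 3.09 15.56 Fx,Fy 0.38 -2.41
```

Request:
arm_command(commands=[0, 0.001, 0.0005, 0, 0, 0.001, 0.0005, 0, 0, 0.001, 0.0005, 0, 0, 0.001, 0.0005, 0, 0, 0.001, 0.0005, 0])

```text
clock: 9.1
position: [587.7, 23.0, 132.4]
ee_rot: [0.095, 0.995, 0.001, 0.014]
contact_force: [-0.4, -1.5, 1.1]
gripper_width: 51.3
```

```bash
python3 p.py 580.6 3.1 -11.3
```

```text
t 9.1 pos [587.7  23.  132.4] F [-0.43 -1.46  1.15] w 51.3 tx [-0.982  0.189 -0.027] ty [0.189 0.982 0.005] q6 -2.09
brk x,y 3.08 20.95 Fx,Fy -0.14 -1.51
```

Request:
arm_command(commands=[0, 0.0008, 0.0005, 0, 0, 0.0008, 0.0005, 0, 0, 0.0008, 0.0005, 0, 0, 0.0008, 0.0005, 0, 0, 0.0008, 0, 0])

```text
clock: 9.6
position: [588.6, 27.4, 130.2]
ee_rot: [0.095, 0.995, 0.001, 0.014]
contact_force: [-0.6, -2.1, 1.2]
gripper_width: 51.2
```

```bash
python3 p.py 580.6 3.1 -11.3
```

```text
t 9.6 pos [588.6  27.4 130.2] F [-0.56 -2.14  1.23] w 51.2 tx [-0.982  0.189 -0.027] ty [0.189 0.982 0.005] q6 -2.09
brk x,y 3.08 25.4 Fx,Fy -0.13 -2.21
```

Request:
arm_command(commands=[0, 0.0007, 0, 0, 0, 0.0007, 0, 0, 0, 0.0007, 0, 0, 0, 0.0007, 0, 0, 0, 0.0005, 0, 0])

```text
clock: 10.1
position: [588.5, 28.9, 130.1]
ee_rot: [0.095, 0.995, -0.0, 0.013]
contact_force: [-0.5, -5.1, 1.3]
gripper_width: 51.3
```

```bash
python3 p.py 580.6 3.1 -11.3
```

```text
t 10.1 pos [588.5  28.9 130.1] F [-0.51 -5.12  1.29] w 51.3 tx [-0.982  0.189 -0.025] ty [0.189 0.982 0.001] q6 -2.1
brk x,y 2.73 26.89 Fx,Fy 0.5 -5.12
```

Request:
arm_command(commands=[0, -0.009, 0, 0, 0, -0.009, 0, 0, 0, -0.007, 0, 0, 0, 0, 0, 0, 0, 0, 0, 0])

```text
clock: 10.6
position: [584.0, 4.6, 129.4]
ee_rot: [0.095, 0.995, 0.002, 0.014]
contact_force: [-0.7, -0.5, -0.4]
gripper_width: 51.4
```

```bash
python3 p.py 580.6 3.1 -11.3;python3 - <<'E'
from h import *
im=arm.get_image("wrist");cv2.imwrite("pics/w3.png",im[:,:,::-1])
E
```

```text
t 10.6 pos [584.    4.6 129.4] F [-0.75 -0.52 -0.44] w 51.4 tx [-0.981  0.19  -0.027] ty [0.19  0.982 0.006] q6 -2.06
brk x,y 3.04 2.13 Fx,Fy -0.63 -0.66
```

View pics/w3.png

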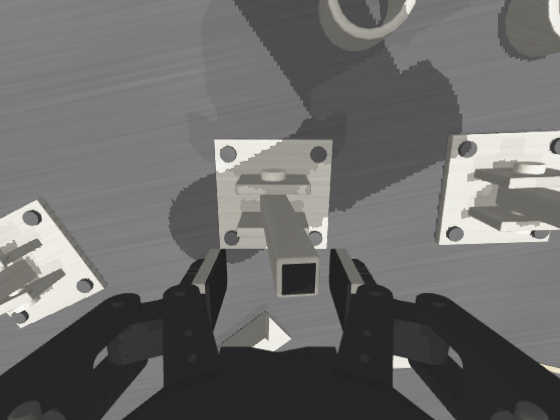

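The middle lever now leans left by itself (top at px (297,278)), so this is the loose one. Now I'll rock it right.

Request:
arm_command(commands=[0, -0.004, 0, 0, 0, -0.003, 0, 0, 0, -0.003, 0, 0, 0, -0.003, 0, 0, 0, -0.003, 0, 0])

```text
clock: 11.15
position: [581.9, -10.3, 130.0]
ee_rot: [0.094, 0.995, 0.003, 0.015]
contact_force: [-0.3, 1.1, 0.7]
gripper_width: 51.4
```

```bash
python3 p.py 580.6 3.1 -11.3
```

```text
t 11.15 pos [581.9 -10.3 130. ] F [-0.3   1.08  0.72] w 51.4 tx [-0.982  0.188 -0.029] ty [0.188 0.982 0.009] q6 -2.03
brk x,y 3.88 -12.93 Fx,Fy -0.51 1.0
```

Request:
arm_command(commands=[0, -0.001, 0, 0, 0, -0.001, 0, 0, 0, -0.001, 0, 0, 0, -0.001, 0, 0, 0, -0.001, 0, 0])

```text
clock: 11.65
position: [580.9, -15.7, 130.2]
ee_rot: [0.095, 0.995, 0.003, 0.015]
contact_force: [-1.0, 2.3, 1.3]
gripper_width: 51.4
```

```bash
python3 p.py 580.6 3.1 -11.3
```

```text
t 11.65 pos [580.9 -15.7 130.2] F [-1.04  2.32  1.26] w 51.4 tx [-0.982  0.188 -0.029] ty [0.188 0.982 0.009] q6 -2.02
brk x,y 4.0 -18.33 Fx,Fy -1.47 2.08
```

Request:
arm_command(commands=[0, -0.001, 0, 0, 0, -0.001, 0, 0, 0, -0.001, 0, 0, 0, -0.001, 0, 0, 0, -0.001, 0, 0])

```text
clock: 12.15
position: [580.1, -20.8, 130.2]
ee_rot: [0.094, 0.995, 0.003, 0.015]
contact_force: [-0.6, 3.2, 1.1]
gripper_width: 51.2
```

```bash
python3 p.py 580.6 3.1 -11.3
```

```text
t 12.15 pos [580.1 -20.8 130.2] F [-0.63  3.16  1.12] w 51.2 tx [-0.982  0.188 -0.03 ] ty [0.188 0.982 0.009] q6 -2.01
brk x,y 4.15 -23.57 Fx,Fy -1.23 2.97
```

Request:
arm_command(commands=[0, -0.0008, 0, 0, 0, -0.0008, 0, 0, 0, -0.0007, 0, 0, 0, -0.0005, 0, 0, 0, -0.0005, 0, 0])

```text
clock: 12.65
position: [579.3, -24.5, 130.2]
ee_rot: [0.094, 0.995, 0.003, 0.015]
contact_force: [-0.1, 1.6, 1.1]
gripper_width: 51.5
```

```bash
python3 p.py 580.6 3.1 -11.3
```

```text
t 12.65 pos [579.3 -24.5 130.2] F [-0.08  1.61  1.05] w 51.5 tx [-0.982  0.188 -0.03 ] ty [0.188 0.982 0.009] q6 -2.0
brk x,y 4.19 -27.35 Fx,Fy -0.4 1.57
```

Request:
arm_command(commands=[0, -0.0007, 0, 0, 0, -0.0007, 0, 0, 0, -0.0007, 0, 0, 0, -0.0007, 0, 0, 0, -0.0006, 0, 0])

```text
clock: 13.15
position: [579.3, -26.5, 130.2]
ee_rot: [0.094, 0.995, 0.004, 0.016]
contact_force: [-0.1, 4.0, 0.7]
gripper_width: 51.5
```

```bash
python3 p.py 580.6 3.1 -11.3
```

```text
t 13.15 pos [579.3 -26.5 130.2] F [-0.1   4.04  0.67] w 51.5 tx [-0.982  0.188 -0.031] ty [0.188 0.982 0.012] q6 -2.0
brk x,y 4.47 -29.27 Fx,Fy -0.89 3.95
```

Request:
arm_command(commands=[0, -0.0007, 0, 0, 0, -0.0007, 0, 0, 0, -0.0007, 0, 0, 0, -0.0007, 0, 0, 0, -0.0007, 0, 0])

```text
clock: 13.65
position: [579.3, -27.2, 130.1]
ee_rot: [0.094, 0.995, 0.007, 0.017]
contact_force: [-1.0, 5.7, 0.8]
gripper_width: 51.2
```

```bash
python3 p.py 580.6 3.1 -11.3
```

```text
t 13.65 pos [579.3 -27.2 130.1] F [-1.05  5.65  0.84] w 51.2 tx [-0.982  0.188 -0.033] ty [0.187 0.982 0.016] q6 -1.99
brk x,y 4.67 -29.96 Fx,Fy -2.13 5.34
```

Request:
arm_command(commands=[0, 0.007, 0, 0, 0, 0.008, 0, 0, 0, 0, -0.045, 0, 0.03, 0, -0.045, 0, 0.05, 0, 0, 0], jaw=0.6)

```text
clock: 14.15
position: [503.4, 0.6, 216.2]
ee_rot: [0.095, 0.995, 0.002, 0.013]
contact_force: [-1.4, 1.6, 0.3]
gripper_width: 51.1
```

Run:
```python
from h import *
im=arm.get_image("top")[:,:,::-1].copy();cv2.imwrite("pics/top2.png",im)
for d in arm.regions_of("top","collar"):
    ys,xs=np.nonzero(d["mask"]);print(round(d["confidence"],2),xs.mean().round(1),ys.mean().round(1),np.ptp(xs),np.ptp(ys))
g=im.min(axis=2);x,y=259,266
m=np.zeros_like(g);m[y-20:y+20,x-20:x+20]=g[y-20:y+20,x-20:x+20]>140
cn=max(cv2.findContours(m,cv2.RETR_EXTERNAL,cv2.CHAIN_APPROX_NONE)[0],key=len)
(cx,cy),r=cv2.minEnclosingCircle(cn);print(cx,cy,r,atz("top",(cx,cy),40),cv2.fitEllipse(cn))
cv2.imwrite("pics/top2c.png",cv2.resize(im[160:290,180:430],None,fx=3.2,fy=3.2,interpolation=cv2.INTER_CUBIC))
st()
```

```text
0.84 134.4 214.0 25 22
0.59 171.1 204.8 26 22
0.53 202.8 251.3 24 19
257.30767822265625 268.0 24.983537673950195 [441.85656194  98.48418039  40.        ] ((256.3330383300781, 267.3683166503906), (39.90774917602539, 44.714073181152344), 160.0802459716797)
t 14.25 pos [ 4.931e+02 -4.000e-01  2.111e+02] F [ 0.4  -0.24 -0.1 ] w 51.4 tx [-0.982  0.189 -0.011] ty [0.189 0.982 0.004] q6 -2.09
```

View pics/top2c.png

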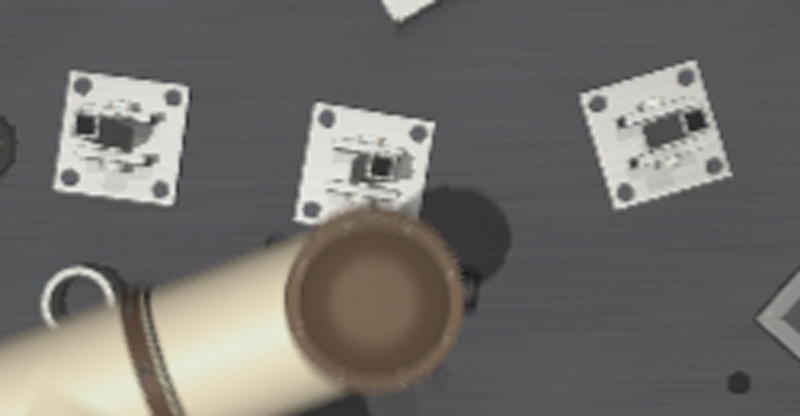

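Run:
```python
from h import *
y=np.radians(-11.3)
t=atz("top",(299.4,211.9),149.5)[:2];d=t-[580.6,3.1];print(t,d@[np.cos(y),np.sin(y)],d@[-np.sin(y),np.cos(y)])
im=cv2.imread("pics/top0.png");g=im.min(axis=2);x,y=259,266
m=np.zeros_like(g);m[y-18:y+18,x-18:x+18]=g[y-18:y+18,x-18:x+18]>140
cn=max(cv2.findContours(m,cv2.RETR_EXTERNAL,cv2.CHAIN_APPROX_NONE)[0],key=len)
print(cv2.fitEllipse(cn))
c=cv2.fitEllipse(cn)[0];p=atz("top",c,40);print(p)
import to
to.to(p[0],p[1],150)
```

```text
[577.05593706 -11.33978488] -0.6459398975738677 -14.854310185515025
((258.8995361328125, 265.62872314453125), (22.164236068725586, 22.503768920898438), 108.02964782714844)
[447.75882957  94.2854876   40.        ]
t 14.25 pos [ 4.931e+02 -4.000e-01  2.111e+02] F [ 0.4  -0.24 -0.1 ] w 51.4 tx [-0.982  0.189 -0.011] ty [0.189 0.982 0.004] q6 -2.09
shift mm [63.1 84.1 60.8]
```

Request:
arm_command(commands=[0.032, 0.042, 0, 0, 0.031, 0.042, 0.03, 0, 0, 0, 0.03, 0, 0, 0, 0, 0, 0, 0, 0, 0], jaw=1)

```text
clock: 14.75
position: [452.6, 84.1, 155.2]
ee_rot: [0.095, 0.995, -0.0, 0.007]
contact_force: [0.0, 0.3, -0.3]
gripper_width: 85.2
```

Run:
```python
from h import *
import to
to.to(447.8,94.3,23)
ci=arm.camera_info("wrist");im=arm.get_image("wrist")[:,:,::-1].copy()
for d in arm.place_of("wrist","collar"):
    print(round(d["confidence"],2),(ci["world_from_camera"]@np.array([*d["centre"],1]))[:3].round(1))
for X in [[447.8,94.3,40]]+[[447.8+30*np.cos(a),94.3+30*np.sin(a),40] for a in np.linspace(0,6.28,13)]:
    u=proj("wrist",X,ci);cv2.circle(im,(int(u[0]),int(u[1])),2,(0,0,255),-1)
cv2.imwrite("pics/w4.png",im)
```

```text
t 14.75 pos [452.6  84.1 155.2] F [ 0.03  0.34 -0.26] w 85.2 tx [-0.982  0.189 -0.014] ty [0.189 0.982 0.001] q6 -2.31
shift mm [  8.4   9.  132.1]
0.85 [4.811e+02 2.321e+02 2.000e-01]
0.72 [612.5 325.6  -2.6]
```

View pics/w4.png

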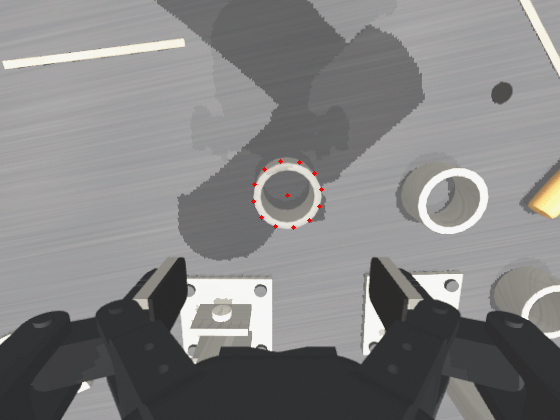

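The circle projected at (447.8, 94.3) lies exactly on the ring at px (287,195). It's 457 mm from the base, against 535 mm or more for the others (e.g. px (452,200)). This is the collar to take.

Request:
arm_command(commands=[0.008, 0.009, 0.02, 0, 0, 0, 0.03, 0, 0, 0, 0.03, 0, 0, 0, 0, 0, 0, 0, 0, 0])

```text
clock: 15.35
position: [455.7, 94.4, 80.2]
ee_rot: [0.099, 0.995, 0.004, 0.014]
contact_force: [-0.3, -0.2, 0.5]
gripper_width: 85.3
```

```bash
python3 to.py 447.8 94.3 23
```

```text
t 15.35 pos [455.7  94.4  80.2] F [-0.27 -0.15  0.54] w 85.3 tx [-0.98   0.196 -0.027] ty [0.196 0.981 0.01 ] q6 -2.34
shift mm [ 9.3 -2.2 57. ]
```

Request:
arm_command(commands=[0.009, -0.002, 0.02, 0, 0, 0, 0.015, 0, 0, 0, 0, 0, 0, 0, 0, 0, 0, 0, 0, 0])

```text
clock: 15.85
position: [454.8, 96.5, 53.1]
ee_rot: [0.099, 0.995, 0.009, 0.022]
contact_force: [-0.1, -0.3, -0.2]
gripper_width: 85.2
```

```bash
python3 to.py 447.8 94.3 23
```

```text
t 15.85 pos [454.8  96.5  53.1] F [-0.09 -0.28 -0.25] w 85.2 tx [-0.979  0.198 -0.041] ty [0.197 0.98  0.021] q6 -2.36
shift mm [ 7.6 -4.1 29.7]
```

Request:
arm_command(commands=[0.004, -0.002, 0.007, 0, 0.0035, -0.002, 0.007, 0, 0, 0, 0.007, 0, 0, 0, 0.007, 0, 0, 0, 0, 0])

```text
clock: 16.35
position: [448.4, 94.8, 24.6]
ee_rot: [0.099, 0.995, 0.01, 0.023]
contact_force: [0.5, -0.4, -0.8]
gripper_width: 85.5
```

```bash
python3 to.py 447.8 94.3 23
```

```text
t 16.35 pos [448.4  94.8  24.6] F [ 0.54 -0.41 -0.79] w 85.5 tx [-0.979  0.198 -0.044] ty [0.197 0.98  0.024] q6 -2.37
shift mm [ 0.6 -0.6  1.5]
```

Well placed, so I'll close.

Request:
arm_command(commands=[0.0006, -0.0006, 0.0015, 0, 0, 0, 0, 0, 0, 0, 0, 0, 0, 0, 0, 0, 0, 0, 0, 0], jaw=0.55)

```text
clock: 16.85
position: [447.5, 94.0, 22.9]
ee_rot: [0.099, 0.995, 0.009, 0.023]
contact_force: [0.7, -0.3, -1.8]
gripper_width: 56.9
```

Run:
```python
from h import *
st();im=arm.get_image("wrist")[:,:,::-1];cv2.imwrite("pics/w5.png",im)
```

```text
t 16.85 pos [447.5  94.   22.9] F [ 0.69 -0.33 -1.82] w 56.9 tx [-0.979  0.197 -0.043] ty [0.197 0.98  0.022] q6 -2.37
```

View pics/w5.png

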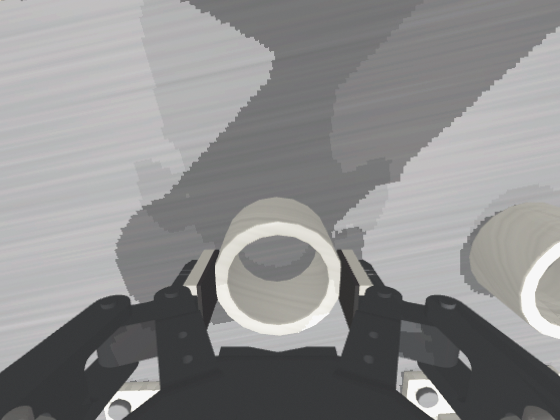

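Request:
arm_command(commands=[0, 0, 0, 0, 0, 0, 0, 0, 0, 0, -0.005, 0, 0, 0, -0.005, 0, 0, 0, -0.005, 0], jaw=0.4)

```text
clock: 17.4
position: [445.5, 93.1, 37.6]
ee_rot: [0.099, 0.995, 0.008, 0.021]
contact_force: [-0.5, 0.4, -3.5]
gripper_width: 56.5
```

Run:
```python
from h import *
st();im=arm.get_image("wrist")[:,:,::-1];cv2.imwrite("pics/w6.png",im)
```

```text
t 17.4 pos [445.5  93.1  37.6] F [-0.46  0.41 -3.52] w 56.5 tx [-0.979  0.198 -0.04 ] ty [0.197 0.98  0.02 ] q6 -2.37
```

View pics/w6.png

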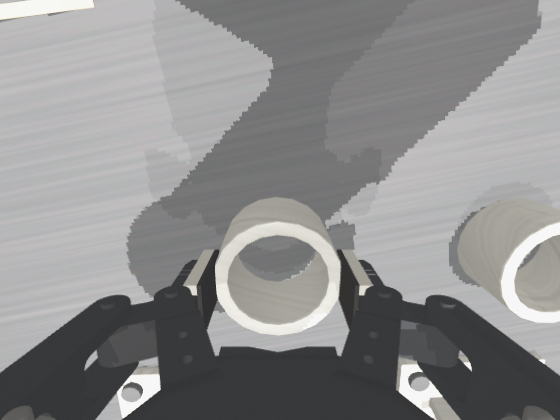

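Request:
arm_command(commands=[0, 0, -0.025, 0, 0, 0, -0.035, 0, 0, 0, -0.035, 0, 0, 0, -0.035, 0, 0, 0, -0.035, 0])

```text
clock: 17.95
position: [434.2, 89.1, 204.6]
ee_rot: [0.1, 0.995, 0.005, 0.015]
contact_force: [0.8, 0.5, -3.8]
gripper_width: 57.0
```

```bash
python3 to.py 577.5 -9.7 200 -11.3
```

```text
t 17.95 pos [434.2  89.1 204.6] F [ 0.8   0.52 -3.83] w 57.0 tx [-0.979  0.2   -0.03 ] ty [0.199 0.98  0.013] q6 -2.36
shift mm [-159.9  -68.4    8.5]
roll -0.2 alt 179.8
```

Request:
arm_command(commands=[-0.032, -0.014, 0, 0, -0.032, -0.014, 0, 0, -0.032, -0.014, 0, 0, -0.028, -0.012, 0, 0, 0, 0, 0, 0])

```text
clock: 18.45
position: [549.8, 10.8, 216.6]
ee_rot: [0.098, 0.995, 0.01, 0.023]
contact_force: [0.3, 1.0, -4.3]
gripper_width: 56.7
```

```bash
python3 to.py 577.5 -9.7 200 -11.3
```

```text
t 18.45 pos [549.8  10.8 216.6] F [ 0.28  0.99 -4.34] w 56.7 tx [-0.98   0.196 -0.043] ty [0.195 0.981 0.025] q6 -2.08
shift mm [-30.5 -15.1  17.6]
roll 0.0 alt -180.0
```

Request:
arm_command(commands=[-0.012, -0.006, 0.003, 0, -0.011, -0.006, 0.003, 0, -0.007, -0.003, 0.003, 0, 0, 0, 0, 0, 0, 0, 0, 0])

```text
clock: 18.95
position: [575.9, -10.9, 206.0]
ee_rot: [0.098, 0.995, 0.01, 0.02]
contact_force: [1.1, 0.0, -3.6]
gripper_width: 56.8
```

Run:
```python
from h import *
import to
to.to(577.5,-9.7,190,-11.3)
for n in ["wrist","scene"]:
    im=arm.get_image(n)[:,:,::-1];cv2.imwrite(f"pics/{n}7.png",im if n=="wrist" else cv2.resize(im[110:290,180:400],None,fx=3.4,fy=3.3,interpolation=cv2.INTER_CUBIC))
```

```text
t 18.95 pos [575.9 -10.9 206. ] F [ 1.11  0.04 -3.63] w 56.8 tx [-0.98   0.196 -0.038] ty [0.196 0.98  0.024] q6 -2.03
shift mm [-0.8  1.1 16.1]
roll -0.0 alt 180.0
```

View pics/wrist7.png

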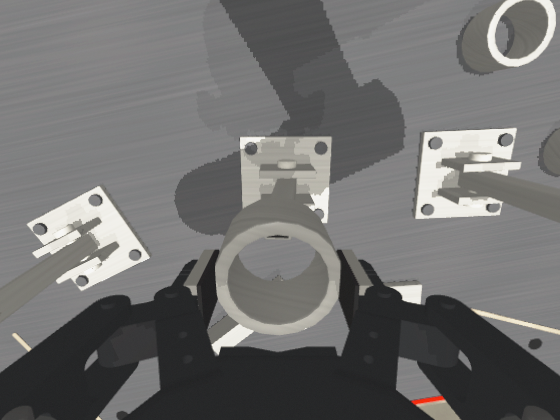

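View pics/scene7.png

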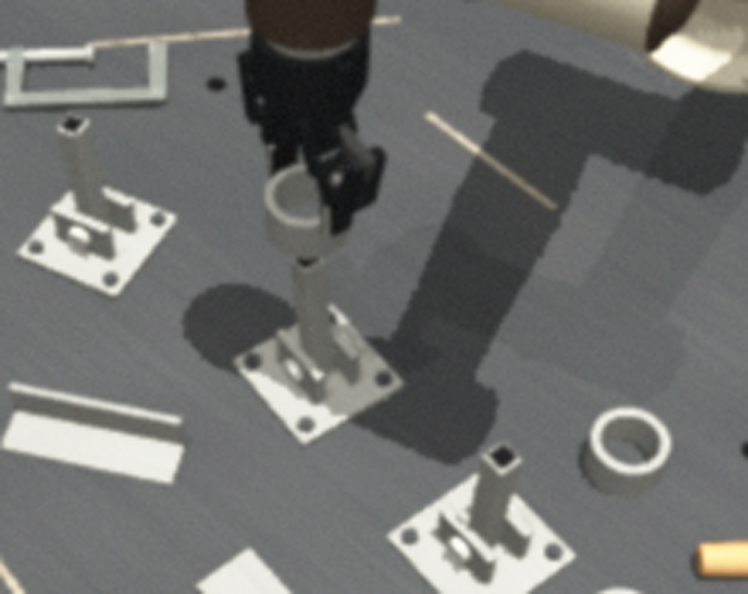

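Request:
arm_command(commands=[-0.0007, 0.001, 0.007, 0, 0, 0, 0.007, 0, 0, 0, 0.007, 0, 0, 0, 0.006, 0, 0, 0, 0, 0])

```text
clock: 19.55
position: [576.9, -8.2, 177.1]
ee_rot: [0.097, 0.995, 0.01, 0.02]
contact_force: [0.3, 0.4, -3.0]
gripper_width: 56.7
```

Run:
```python
from h import *
import to
to.to(577.5,-9.7,162,-11.3)
ci=arm.camera_info("wrist");im=arm.get_image("wrist")[:,:,::-1].copy()
print(proj("wrist",[577.4,-9.6,149.5],ci))
cv2.imwrite("pics/w8.png",cv2.resize(im[200:350,190:370],None,fx=4,fy=4))
```

```text
t 19.55 pos [576.9  -8.2 177.1] F [ 0.28  0.37 -2.98] w 56.7 tx [-0.98   0.194 -0.038] ty [0.193 0.981 0.024] q6 -2.03
shift mm [-0.3 -1.7 15.1]
roll 0.1 alt -179.9
[273.50405589 241.52773113]
```

View pics/w8.png

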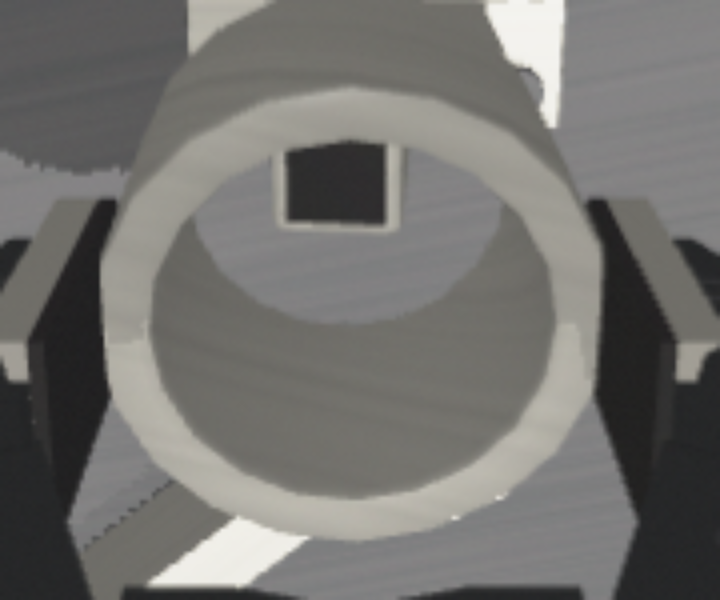

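Request:
arm_command(commands=[-0.0003, -0.0017, 0.002, 0, 0, 0, 0.005, 0, 0, 0, 0.005, 0, 0, 0, 0.003, 0, 0, 0, 0, 0])

```text
clock: 20.1
position: [578.4, -9.9, 161.9]
ee_rot: [0.097, 0.995, 0.01, 0.021]
contact_force: [-0.4, -1.1, -2.6]
gripper_width: 56.7
```

Run:
```python
from h import *
import to
to.to(577.8,-8.5,145,-11.3)
im=arm.get_image("wrist")[:,:,::-1].copy()
cv2.imwrite("pics/w9.png",cv2.resize(im[200:350,190:370],None,fx=4,fy=4))
```

```text
t 20.1 pos [578.4  -9.9 161.9] F [-0.43 -1.14 -2.64] w 56.7 tx [-0.98   0.194 -0.04 ] ty [0.194 0.981 0.025] q6 -2.02
shift mm [ 1.5  0.9 16.8]
roll 0.1 alt -179.9
```

View pics/w9.png

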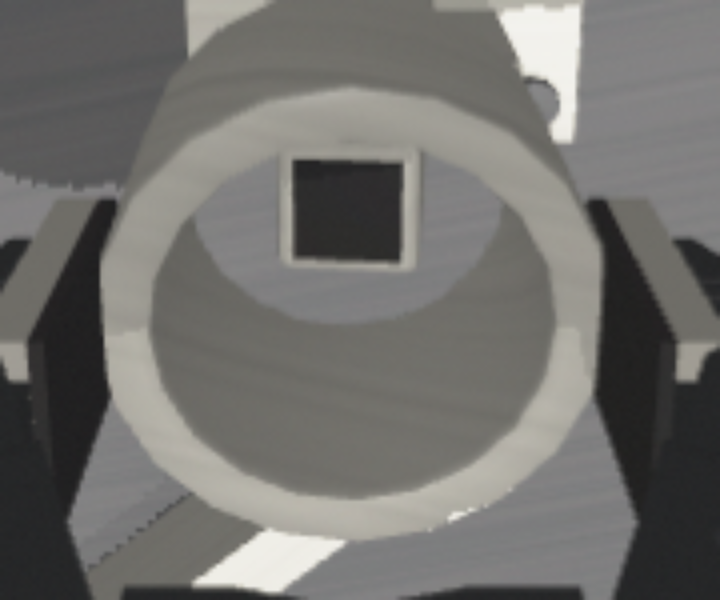

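Request:
arm_command(commands=[0.0005, 0.0003, 0.004, 0, 0.0003, 0.0003, 0.004, 0, 0.0003, 0.0003, 0.004, 0, 0, 0, 0.004, 0, 0, 0, 0, 0])

```text
clock: 20.65
position: [578.5, -8.3, 145.0]
ee_rot: [0.097, 0.995, 0.011, 0.022]
contact_force: [0.2, -0.0, -4.2]
gripper_width: 56.3
```

Run:
```python
from h import *
import to
to.to(578.2,-6.8,125,-11.3)
im=arm.get_image("wrist")[:,:,::-1].copy()
cv2.imwrite("pics/w10.png",cv2.resize(im[200:350,190:370],None,fx=4,fy=4))
```

```text
t 20.65 pos [578.5  -8.3 145. ] F [ 0.24 -0.04 -4.18] w 56.3 tx [-0.98   0.194 -0.041] ty [0.193 0.981 0.025] q6 -2.03
shift mm [ 1.4  1.  20. ]
roll 0.1 alt -179.9
```

View pics/w10.png

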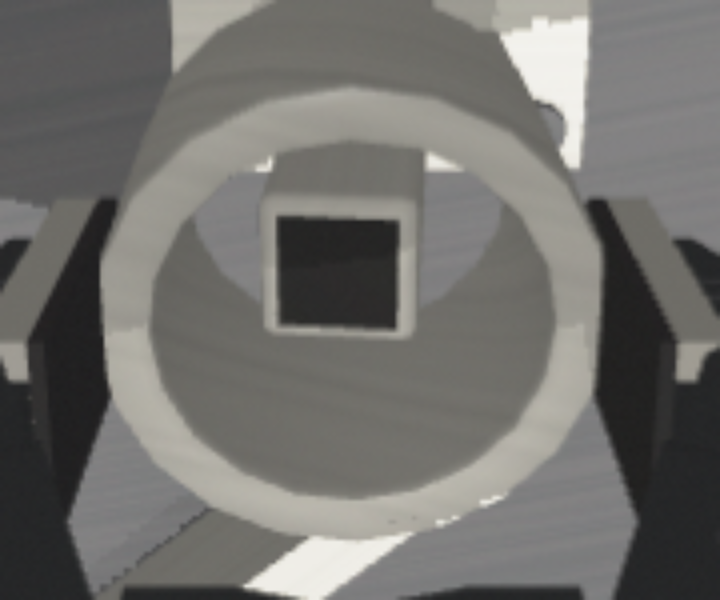

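Request:
arm_command(commands=[0.0005, 0.0004, 0.005, 0, 0.0003, 0.0003, 0.005, 0, 0.0003, 0.0003, 0.005, 0, 0, 0, 0.005, 0, 0, 0, 0, 0])

```text
clock: 21.2
position: [578.8, -6.6, 123.7]
ee_rot: [0.097, 0.995, 0.011, 0.022]
contact_force: [0.3, -1.2, -3.3]
gripper_width: 57.0
```

```bash
python3 to.py 578.5 -5 105 -11.3
```

```text
t 21.2 pos [578.8  -6.6 123.7] F [ 0.33 -1.15 -3.27] w 57.0 tx [-0.98   0.194 -0.042] ty [0.193 0.981 0.025] q6 -2.03
shift mm [ 1.4  1.1 18.7]
roll 0.1 alt -179.9
```

Request:
arm_command(commands=[0.0005, 0.0006, 0.005, 0, 0.0003, 0.0005, 0.005, 0, 0.0003, 0.0003, 0.005, 0, 0, 0, 0.003, 0, 0, 0, 0, 0])

```text
clock: 21.7
position: [579.0, -4.6, 104.0]
ee_rot: [0.097, 0.995, 0.011, 0.022]
contact_force: [0.1, -0.2, -3.2]
gripper_width: 56.8
```

Run:
```python
from h import *
import to
to.to(578.7,-3.2,83,-11.3)
im=arm.get_image("wrist")[:,:,::-1].copy()
cv2.imwrite("pics/w11.png",im)
im=arm.get_image("scene")[:,:,::-1].copy()
cv2.imwrite("pics/s11.png",cv2.resize(im[130:270,200:350],None,fx=4,fy=4,interpolation=cv2.INTER_CUBIC))
```

```text
t 21.7 pos [579.   -4.6 104. ] F [ 0.1  -0.25 -3.22] w 56.8 tx [-0.98   0.194 -0.042] ty [0.193 0.981 0.025] q6 -2.03
shift mm [ 1.4  0.8 21. ]
roll 0.1 alt -179.9
```

View pics/w11.png

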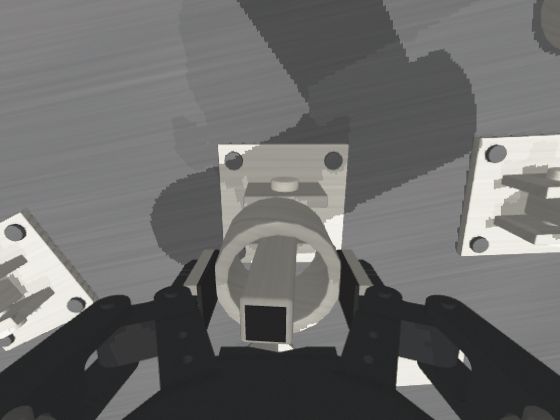

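View pics/s11.png

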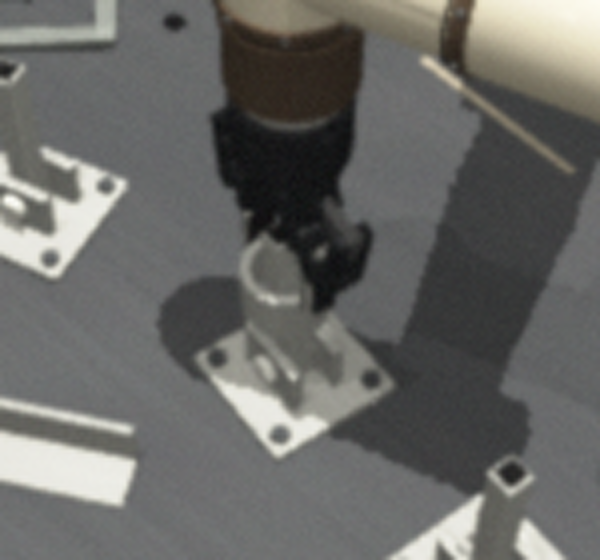

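Request:
arm_command(commands=[0.0005, 0.0004, 0.005, 0, 0.0003, 0.0003, 0.005, 0, 0.0003, 0, 0.004, 0, 0, 0, 0.003, 0, 0, 0, 0, 0])

```text
clock: 22.3
position: [579.5, -3.2, 86.5]
ee_rot: [0.097, 0.995, 0.011, 0.023]
contact_force: [0.4, -0.1, -2.7]
gripper_width: 56.8
```

Run:
```python
from h import *
import to
to.to(578.7,-3.2,82,-11.3)
im=arm.get_image("wrist")[:,:,::-1].copy()
cv2.imwrite("pics/w12.png",im)
```

```text
t 22.3 pos [579.5  -3.2  86.5] F [ 0.35 -0.12 -2.69] w 56.8 tx [-0.98   0.194 -0.044] ty [0.193 0.981 0.026] q6 -2.03
shift mm [ 1.  -0.3  4.5]
roll 0.1 alt -179.9
```

View pics/w12.png

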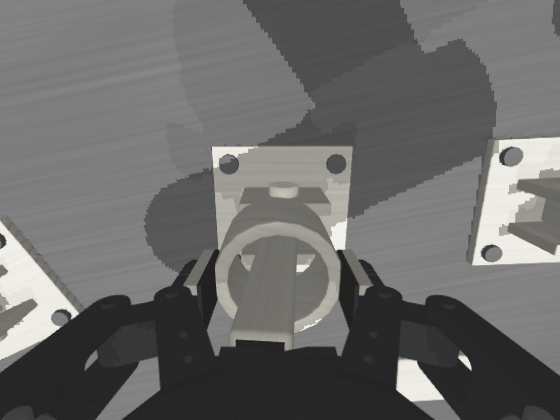

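Request:
arm_command(commands=[0.0003, 0, 0.001, 0, 0, 0, 0.001, 0, 0, 0, 0.001, 0, 0, 0, 0, 0, 0, 0, 0, 0])

```text
clock: 22.85
position: [580.0, -3.0, 84.0]
ee_rot: [0.097, 0.995, 0.011, 0.024]
contact_force: [0.0, -1.0, -3.2]
gripper_width: 56.8
```

```bash
python3 to.py 578.7 -3.2 82 -11.3
```

```text
t 22.85 pos [580.  -3.  84.] F [ 0.01 -1.03 -3.16] w 56.8 tx [-0.98   0.194 -0.045] ty [0.193 0.981 0.026] q6 -2.03
shift mm [ 1.3 -0.5  1.9]
roll 0.1 alt -179.9
```

Request:
arm_command(commands=[0, 0, 0, 0, 0, 0, 0, 0, 0, 0, 0, 0, 0, 0, 0, 0, 0, 0, 0, 0], jaw=1)

```text
clock: 23.35
position: [582.5, -2.7, 86.8]
ee_rot: [0.096, 0.995, 0.012, 0.027]
contact_force: [0.9, -1.1, -0.5]
gripper_width: 85.3
```

Run:
```python
from h import *
st()
im=arm.get_image("wrist")[:,:,::-1].copy()
cv2.imwrite("pics/w13.png",im)
im=arm.get_image("scene")[:,:,::-1].copy()
cv2.imwrite("pics/s13.png",cv2.resize(im[130:270,200:350],None,fx=4,fy=4,interpolation=cv2.INTER_CUBIC))
```

```text
t 23.35 pos [582.5  -2.7  86.8] F [ 0.86 -1.13 -0.53] w 85.3 tx [-0.98   0.192 -0.052] ty [0.191 0.981 0.028] q6 -2.03
```

View pics/w13.png

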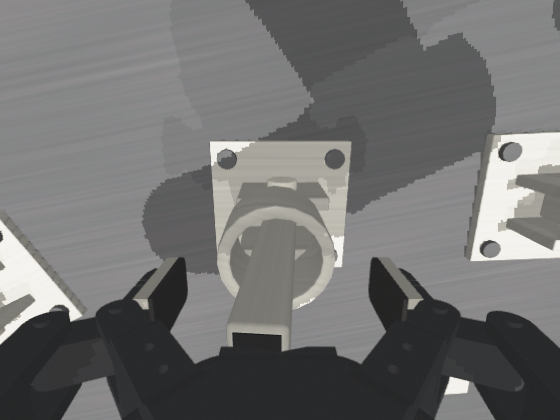

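View pics/s13.png

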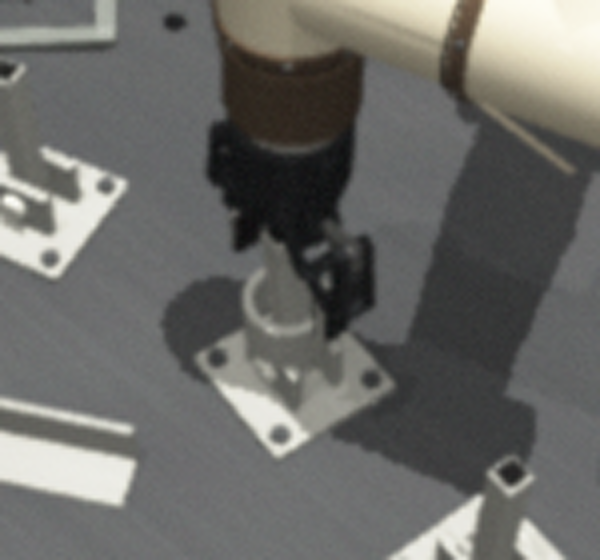

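Request:
arm_command(commands=[0, 0, -0.015, 0, 0, 0, -0.03, 0, 0, 0, -0.04, 0, 0, 0, -0.04, 0, 0.04, 0, -0.02, 0])

```text
clock: 23.95
position: [535.6, 1.8, 229.9]
ee_rot: [0.097, 0.995, 0.009, 0.022]
contact_force: [-0.7, 0.9, 0.4]
gripper_width: 85.1
```

Request:
arm_command(commands=[0.04, -0.04, 0, 0, 0.02, -0.045, 0, 0, 0, -0.045, 0, 0, 0, -0.045, 0, 0, 0, 0, 0, 0])

```text
clock: 24.45
position: [441.0, -159.1, 228.3]
ee_rot: [0.094, 0.995, 0.011, 0.029]
contact_force: [-1.0, 0.1, 0.1]
gripper_width: 85.3
```

Run:
```python
from h import *
st()
for n in ["top","scene"]:
    im=arm.get_image(n)[:,:,::-1].copy();cv2.imwrite(f"pics/{n}14.png",im)
    c=im[170:250,240:340] if n=="top" else im[150:290,200:380]
    cv2.imwrite(f"pics/{n}14c.png",cv2.resize(c,None,fx=4,fy=4,interpolation=cv2.INTER_CUBIC))
    ci=arm.camera_info(n)
    for t in ["collar","a_top","pin_a"]:
      for d in arm.place_of(n,t):
        print(n,t,round(d["confidence"],2),(ci["world_from_camera"]@np.array([*d["centre"],1]))[:3].round(1))
```

```text
t 24.45 pos [ 441.  -159.1  228.3] F [-1.02  0.09  0.14] w 85.3 tx [-0.981  0.187 -0.055] ty [0.186 0.982 0.028] q6 -1.74
top collar 0.85 [591.9 415.2   4.1]
top collar 0.83 [479.8 234.4  -2.5]
top collar 0.77 [579.1  -2.4  49.3]
top collar 0.56 [607.3 328.    1.8]
top a_top 0.53 [ 604.7 -238.7  146.5]
top pin_a 0.51 [614.9 200.7  30.1]
top pin_a 0.47 [576.4   1.6  29.1]
top pin_a 0.44 [ 604.8 -231.5   27.6]
scene collar 0.97 [581.5 411.9   2.9]
scene collar 0.94 [606.2 322.    4.1]
scene collar 0.68 [578.8  -5.2  51.3]
scene collar 0.64 [477.6 231.5   2.5]
scene a_top 0.5 [ 598.7 -240.4  159. ]
scene pin_a 0.6 [571.7  -1.2  34.9]
scene pin_a 0.57 [ 600.5 -238.6   34.2]
scene pin_a 0.54 [613.8 200.2  33.9]
```

View pics/top14c.png

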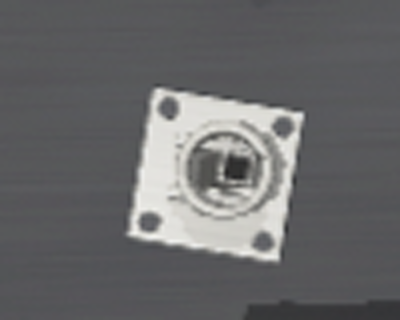

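View pics/scene14c.png

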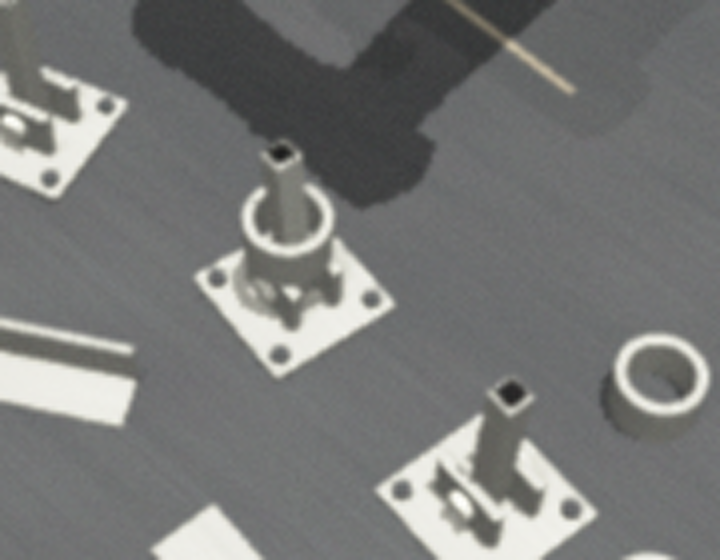

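Run:
```python
from h import *
t=atz("top",(299.5,211.75),149.4)[:2];y=np.radians(-11.3);print(t,(t-[580.6,3.1])@[-np.sin(y),np.cos(y)])
st();print(arm.job_done())
```

```text
[577.40461205 -11.58451578] -15.02597537662219
t 24.85 pos [ 443.2 -154.6  228.1] F [ 0.25  0.78 -0.48] w 85.2 tx [-0.982  0.18  -0.055] ty [0.179 0.984 0.028] q6 -1.74
the job is handed in; nothing more can be done
None
```

The middle bracket's lever was the loose one. It now leans at the right-hand end of its play with the collar over it on the ears, and I handed the job in at about 24.9 s; no verdict was reported.

- **Finding it:** I pushed the right-hand lever (y ≈ −237) to the left only. It gave about 2 mm at about 8 N, so I took it as sound and didn't push it right. The middle lever (y ≈ 2) slid left at about 2 N and stayed where it was left. I took it to its left end (5.1 N) and then its right end (5.3 N). The left-hand lever was not touched, since only one is loose.
- **Collar:** I took the ring nearest the base, 457 mm away (the next is about 535 mm). I lowered it along the leaning lever and dropped it the last 10 mm or so.
- **Last checks:** The networks put the collar's underside at z 49–51 mm, about 4–7 mm from the bracket's centre, and it looks upright in the pictures. The gripper is well clear, and no bystander was approached.
- **Disagreement:** The lean came out at 15 mm from the top picture but about 12 mm from the push contacts. Both are well past 9 mm, and I put the difference down to an offset in my estimate of the bracket's centre.

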